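# Pack away the slide-staining kit

## Task

Pack away the staining kit: fold the hood of the case right up until it stands upright, then lift every slide carrier off its hook on the drip rail and stand it upright on the floor of the case tray, and lay the carton of slides flat on the tray floor beside them. Then fold the hood fully down over them, and leave the other things on the bench where they are.

Things in the scene. Friction and masses are not known exactly. Their poses are not given: they have to be found in the camera images.
- rail: drip rail, fixed: white foot plate 105 x 250 x 10 mm, two posts, and a steel cross bar along its own y at z = 130 mm, 45 mm to its +x side. Origin: underside, centre of the foot plate's y; its -x is the front. Three hooks (points) leave the bar towards its own -x
- hook1 (a point): hook 1, at the rail's own y = -75 mm: level steel wire 6 mm thick, axis at z = 130 mm, along the rail's x from +45 to -22 mm, then turned up to a tip at x = -30 mm, top z = 145 mm. This point: on the wire at x = 0, about where a carrier hangs; rail's axes. To free a carrier raise it 12 to 24 mm, then draw it straight to -x at least 45 mm
- hook2 (a point): hook 2, at the rail's own y = 0 mm: level steel wire 6 mm thick, axis at z = 130 mm, along the rail's x from +45 to -22 mm, then turned up to a tip at x = -30 mm, top z = 145 mm. This point: on the wire at x = 0, about where a carrier hangs; rail's axes. To free a carrier raise it 12 to 24 mm, then draw it straight to -x at least 45 mm
- hook3 (a point): hook 3, at the rail's own y = 75 mm: level steel wire 6 mm thick, axis at z = 130 mm, along the rail's x from +45 to -22 mm, then turned up to a tip at x = -30 mm, top z = 145 mm. This point: on the wire at x = 0, about where a carrier hangs; rail's axes. To free a carrier raise it 12 to 24 mm, then draw it straight to -x at least 45 mm
- carrier1_mid (a point): orange-handled slide carrier, 90 g, loose, may be absent: white basket 44 (own x) x 52 (y) x 28 mm high; on its middle an upright plate 10 mm thick (x), 26 mm wide (y), 104 mm high from the bottom, with a hanging slot 14 mm wide, 46 to 76 mm up; the solid grip tab above it is 76 to 104 mm up. This point: its centre, 52 mm up (grip tab's middle 38 mm above it); z up
- carrier2_mid (a point): green-handled slide carrier, 90 g, loose, may be absent: white basket 44 (own x) x 52 (y) x 28 mm high; on its middle an upright plate 10 mm thick (x), 26 mm wide (y), 104 mm high from the bottom, with a hanging slot 14 mm wide, 46 to 76 mm up; the solid grip tab above it is 76 to 104 mm up. This point: its centre, 52 mm up (grip tab's middle 38 mm above it); z up
- carrier3_mid (a point): yellow-handled slide carrier, 90 g, loose, may be absent: white basket 44 (own x) x 52 (y) x 28 mm high; on its middle an upright plate 10 mm thick (x), 26 mm wide (y), 104 mm high from the bottom, with a hanging slot 14 mm wide, 46 to 76 mm up; the solid grip tab above it is 76 to 104 mm up. This point: its centre, 52 mm up (grip tab's middle 38 mm above it); z up
- carton_mid (a point): carton of microscope slides, white with a blue top: 30 (own x) x 80 (y) x 26 mm high (z), 110 g, loose on the bench. This point is its centre
- tray_floor (a point): grey open tray of the case, fixed: 176 (x) x 206 (y) x 45 mm high outside, walls 4 mm. This point is the centre of its inner floor, 4 mm over the bench; its x points to the hinge side, its y along the hinge, z up. Inside 168 x 198 mm, with a low rib along x at y = -22 mm (3 mm thick, 12 mm high) that keeps carton and carriers apart: room for the carton on its -y side, for the carriers on its +y side
- hinge (a point): middle of the hood's hinge line, which runs along the tray's own y, 91.5 mm to the +x side of the tray's centre and 46 mm above the bench; axes are the tray's
- hood (a joint): blue hood of the case (178 x 212 mm, 80 mm high, open below), 300 g, hinged on the hinge line. 0 rad: folded fully down on the tray; grows as its front rises and swings back over the hinge, to its stop at 1.66 rad. The hinge is stiff (0.45 N m): the hood stays at any angle. Folded up it reaches 85 mm behind the hinge line and, with its bar, 275 mm above the bench
- bar (a point): middle of the hood's steel handle bar, 11 mm thick and 80 mm long along the hinge direction, on two arms 45 mm (to its axis) in front of the hood's front face (80 mm apart, at the bar's ends). Folded down it lies 223 mm in front of the hinge line (tray -x) and 55 mm above it; it turns with the hood. Axes are the hood's
- microscope: bystander, fixed: binocular microscope to the right of the work, 371 mm tall, base 210 x 135 mm; origin under its middle
- sample_cup: bystander: white sample cup with red lid, 66 mm across, 64 mm high; origin at its underside
- tape_roll: bystander: roll of plaster tape, 54 mm across, 19 mm high; origin at its underside
- marker: bystander: blue and white marker lying on the bench, 132 mm long along its y; origin at its underside
Not all that is in view belongs to the job. What is meant by the part that bears carton_mid is not orange, and is the larger of those in its own colour.

How it is judged:
By the outcome, as a careful person would: the job done as asked, in the order asked, and still so for the second after the job is handed in, with the robot touching nothing.
Of carrier1, carrier2, carrier3 only 2 to 3 are there at a start; the rules pass over those that are not, and their reading is None.
At some moment in a run one of carton may be knocked a few centimetres aside while the robot is not near it.
Once in a run the grip may slacken for a moment while it holds something.
It also fails if it takes over 208 s, if anything falls off the work surface, if the arm or the gripper's body presses on something with over 40 N, if the wrist force passes 120 N, or if a joint passes its speed limit or range.

## Robot

A 6-joint arm with a two-finger parallel gripper is mounted at the origin on a cart in front of the work surface, level with it; the furniture and walls round the work are solid. World frame = base frame: x ahead of the robot, y to its left, z up, the work surface at z = 0. Lengths are in mm, angles in rad, forces in N, time in s.
With the tool pointing down it reaches from about 275 to 975 mm from the base axis. Payload 8.4 kg.
Tool frame: the origin (TCP) lies between the finger pads; the fingertips stand 25 mm ahead of it and the grasp point (between the pads) lies 6 mm ahead of it; z points along the fingers, y is the line along which they close (so a half turn about z gives the same grasp; the last joint's range is limited). The gripper opens to 92 mm and grips with 3 to 60 N. Pads are 20 mm wide; open, the fingers measure 128 mm over their backs; the gripper's body (75 mm by 189 mm) begins 69 mm behind the grasp point.
Start: joints at [-0.002, 0.353, 1.633, -0, 1.155, -0.002], TCP at [625.002, -0, 239.583] pointing down, gripper open.
Joint ranges: [-2.63, 2.63], [-0.92, 2.1], [0.06, 2.66], [-1.3, 4.44], [0, 2.69], [-3.02, 3.02]. Speed limits (rad/s): [2.22, 2.22, 2.79, 3.14, 3.14, 3.14].

## Interface

Orientations are given as a unit quaternion [x, y, z, w].
In Python, from workcell import manip, grip, planner, optics, workorder, status gives the robot as it stands. Calls block until the motion is done:
- manip.move_ptp(position, orientation): joint-space move of the TCP to a pose.
- manip.move_l(position, attitude=None, speed=150, force_limit=None): straight line of the TCP; attitude=None keeps the orientation; speed is the mean speed in mm/s. With force_limit (N) it stops when the force on the tool has changed by that much, and returns True; else False.
- manip.movej(angles): joint-space move.
- grip(opening): finger opening in mm; the grip force is fixed at half the most; returns when the fingers have stopped.
- manip.dwell(seconds).
- planner.inverse_kinematics(position, orientation): joint angles nearest the present ones, or None.
- optics.get_image(name): name is "scene" or "side" or "wrist"; returns a dict with "color" (400x640x3 uint8, blue, green, red), "depth" (400x640 float32, mm along the optical axis (not along the pixel's ray), 0 where there is no reading), "K" (3x3 intrinsics, pixels), "world_from_camera" (4x4, takes a point from camera to world coordinates). Camera axes: x right, y down, z forward; pixel columns grow to the right and rows downward; lengths in mm; the calibration is good to about 2 mm. A picture is of the moment at which its call begins.
A pose or a line that the arm cannot do raises manip.Unreachable and nothing moves.
- workorder.finish_job(): hands the job in; it is judged then, once.
Trained networks look in a picture, given as the dict that the camera call returned (one of the last four; its "shot" number tells which), for a name from the list of things; names that differ only in an ending like _2 or _b are one class to them, and where a whole thing is asked for, a point or a joint stands for the part that bears it (a point fixed in the world has none). Each returns a list of dicts, best first, with "score" (0 to 1); they miss things now and then, are a little off and sometimes report something else, mostly with a low value. They report only what shows in the picture. A call takes as long as a camera call. They do not tell look-alikes from the thing itself.
- optics.spot_in(name, picture): "box" ([centre column, centre row, width, height] in pixels, round what is visible of it).
- optics.regions_of(name, picture): "mask" (400x640 bool, what is visible of it) and "box" ([centre column, centre row, width, height] in pixels, round what is visible of it).
Readings, each from a call of its own:
- status.read_time_s(): time.
- status.read_joints(): joint angles.
- status.read_joint_vel(): joint speeds.
- status.read_effort(): joint torques, N m.
- status.read_eef_pos(): TCP position.
- status.read_tcp_rot(): TCP orientation.
- status.read_wrist_force(): force on the tool from outside, world axes, zero at the start.
- status.read_moment(): the same for the moment, N m.
- status.read_finger_gap(): finger opening in mm.
- status.read_grip_force(): force on a finger pad.
Only numpy, scipy, OpenCV 4.12 (cv2) and the standard library are available. Lean on these libraries where they do the work, as an engineer would, in place of code of your own. Each camera call takes 0.05 s, during which the arm holds its last target. There are 200 camera calls.

## Working session

There is one attempt and no reset: what is moved stays moved. The work goes in short steps, each a Python script; the robot and the scene stay as the last script left them, time stands still between calls to the robot, and variables do not carry over. Pictures are saved under pics/ and viewed, at most 14 in all, crops included, and the job is handed in when it is done.

```bash
ls; mkdir -p pics
cat > h.py <<'E'
import numpy as np, cv2
from workcell import manip, grip, planner, optics, workorder, status
from scipy.spatial.transform import Rotation as R
def world(p, mask=None):
    d=p["depth"]; K=p["K"]; T=p["world_from_camera"]
    v,u=np.nonzero((d>0) if mask is None else (mask&(d>0)))
    z=d[v,u]; c=np.stack([(u-K[0,2])/K[0,0]*z,(v-K[1,2])/K[1,1]*z,z,np.ones_like(z)])
    return (T@c)[:3].T,u,v
def img(p): return p["color"]
E
python3 - <<'E'
from h import *
S=optics.get_image("scene");D=optics.get_image("side")
cv2.imwrite("pics/scene.png",S["color"]);cv2.imwrite("pics/side.png",D["color"])
for nm,p in(("scene",S),("side",D)):
    print(nm,p["world_from_camera"].round(2).tolist())
    for n in["rail","carrier1_mid","carrier2_mid","carrier3_mid","carton_mid","hood","bar","tray_floor","microscope","sample_cup","tape_roll","marker"]:
        try: r=optics.regions_of(n,p)
        except Exception as e: print(n,e);continue
        for q in r:
            w,_,_=world(p,q["mask"])
            if len(w): print(n,round(q["score"],2),np.round(q["box"]).astype(int).tolist(),"med",np.median(w,0).round(),"lo",np.percentile(w,3,0).round(),"hi",np.percentile(w,97,0).round())
E
```

```text
pics
scene [[0.44, -0.7, 0.56, -201.6], [-0.9, -0.34, 0.28, -459.81], [-0.0, -0.63, -0.78, 1147.34], [0.0, 0.0, 0.0, 1.0]]
rail 0.95 [219, 191, 80, 63] med [483. 319.  10.] lo [386. 221.  -1.] hi [606. 425. 131.]
carrier1_mid 0.73 [240, 174, 18, 27] med [546. 270.  84.] lo [524. 248.   2.] hi [634. 338. 159.]
carrier1_mid 0.31 [216, 194, 74, 47] med [480. 312.  10.] lo [385. 223.   4.] hi [585. 405.  15.]
carrier3_mid 0.74 [199, 188, 20, 30] med [434. 366.  83.] lo [410. 348.  57.] hi [459. 394. 159.]
carrier3_mid 0.23 [217, 188, 78, 62] med [488. 316.  10.] lo [386. 219.   4.] hi [602. 421. 133.]
carton_mid 0.66 [358, 222, 21, 12] med [ 605. -200.   23.] lo [ 595. -232.    5.] hi [ 625. -167.   28.]
carton_mid 0.56 [434, 302, 19, 26] med [ 418. -530.   25.] lo [ 383. -546.   10.] hi [ 459. -516.   29.]
carton_mid 0.5 [430, 267, 18, 14] med [ 534. -487.   18.] lo [ 516. -514.    4.] hi [ 555. -460.   22.]
hood 0.75 [299, 178, 69, 54] med [575.  33. 146.] lo [507. -48.  87.] hi [711. 156. 171.]
hood 0.18 [238, 237, 12, 31] med [368. 162.  10.] lo [318. 143.  -7.] hi [437. 182.  17.]
t
[... 1409 characters left out ...]
 86.] lo [414. 356.  60.] hi [468. 397. 161.]
hood 0.82 [303, 220, 46, 63] med [568.  80. 159.] lo [533. -37. 103.] hi [632. 163. 173.]
bar 0.24 [345, 254, 16, 22] med [436.  73.  17.] lo [411.  37.  -1.] hi [462.  93.  22.]
bar 0.17 [322, 322, 23, 38] med [436. 376.  86.] lo [414. 351.  59.] hi [468. 396. 161.]
tray_floor 0.59 [304, 230, 48, 88] med [558.  90. 149.] lo [519. -42.   4.] hi [631. 163. 172.]
sample_cup 0.52 [284, 173, 11, 22] med [ 707. -244.   57.] lo [ 686. -287.    4.] hi [ 735. -228.   66.]
tape_roll 0.73 [302, 220, 48, 66] med [565.  78. 159.] lo [511. -41.  99.] hi [631. 163. 173.]
marker 0.59 [358, 281, 51, 5] med [380. 165.  12.] lo [321. 145.  -0.] hi [440. 185.  16.]
```

Run:
```python
import cv2,numpy as np
a=cv2.imread("pics/scene.png")[130:340,160:480];b=cv2.imread("pics/side.png")[140:370,230:430]
cv2.imwrite("pics/s1.png",cv2.resize(a,(800,525),interpolation=2))
cv2.imwrite("pics/s2.png",cv2.resize(b,(520,598),interpolation=2))
```

```text
(no output)
```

View pics/s1.png

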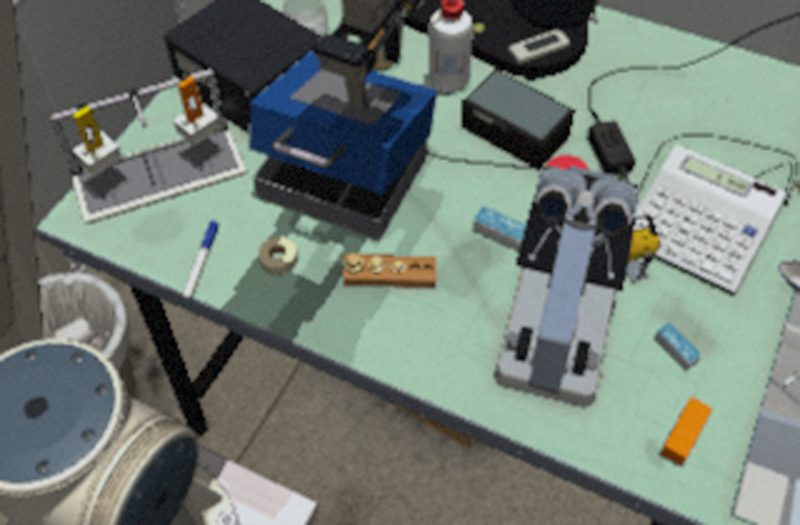

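View pics/s2.png

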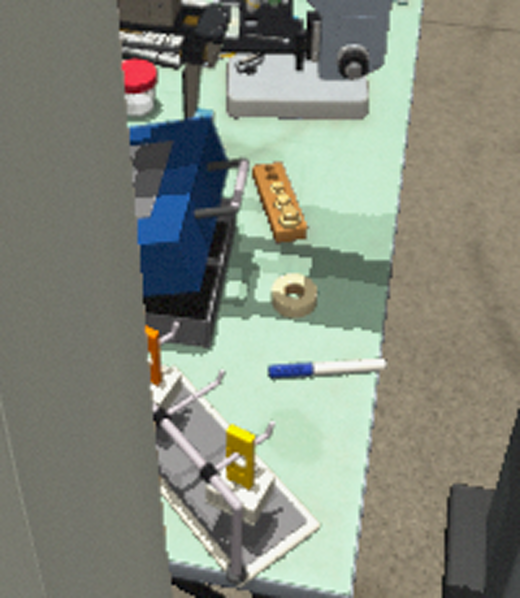

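Scene picture: yellow carrier (crop 88,130 → px 195,182) and orange (190,105 → px 236,172) hang on the outer hooks, and the middle hook is empty. The hood is half open. Carton candidates are blue (359,221) beside the microscope, blue (431,268), and orange (435,302). The orange one is ruled out by colour, and the larger of the two blue ones is meant. I'll move to a survey pose and compare them.

```bash
cat >> h.py <<'E'
def down(yaw): # tool z down, tool y at world angle yaw+90deg
    return (R.from_euler('z',yaw)*R.from_euler('x',np.pi)).as_quat()
E
python3 - <<'E'
from h import *
print(R.from_quat(status.read_tcp_rot()).as_matrix().round(2).tolist(), status.read_time_s())
manip.move_l([480,0,420])
S=optics.get_image("scene")
cv2.imwrite("pics/cr.png",cv2.resize(S["color"][190:320,320:470],(750,650)[:2] and (690,598),interpolation=2))
w,u,v=world(S)
m=(w[:,0]>300)&(w[:,0]<800)&(w[:,1]<-150)&(w[:,1]>-480)&(w[:,2]>70)&(w[:,2]<400)
for a,b in((70,150),(150,250),(250,300),(300,400)):
    q=w[m&(w[:,2]>a)&(w[:,2]<b)]; print("mic",a,q.min(0).round(),q.max(0).round())
for q in optics.regions_of("carton_mid",S):
    p,_,_=world(S,q["mask"]); t=p[p[:,2]>p[:,2].max()-8]
    r=cv2.minAreaRect(t[:,:2].astype(np.float32)); print(q["score"],q["box"],r,p[:,2].max())
W=optics.get_image("wrist");print(W["world_from_camera"].round(2).tolist(),W["K"].tolist())
cv2.imwrite("pics/w1.png",W["color"])
np.savez("s.npz",**{k:S[k] for k in("color","depth","K","world_from_camera")})
E
```

```text
[[-0.0, 1.0, 0.0], [1.0, 0.0, -0.0], [-0.0, 0.0, -1.0]] 1.3
mic 70 [ 367. -406.   70.] [ 657. -245.  150.]
mic 150 [ 366. -373.  151.] [ 547. -301.  250.]
mic 250 [ 467. -389.  265.] [ 544. -276.  300.]
mic 300 [ 400. -392.  300.] [ 526. -278.  371.]
0.78 [433.2, 301.8, 19.8, 23.0] ((421.8713684082031, -530.4437255859375), (29.63926887512207, 80.35750579833984), 81.96239471435547) 30.013984677518692
0.7 [430.6, 267.1, 20.1, 15.1] ((538.4129638671875, -487.05908203125), (60.364463806152344, 25.199344635009766), 62.134647369384766) 22.604929586940443
0.68 [356.9, 220.5, 26.2, 16.6] ((522.82177734375, -259.0791015625), (0.0, 0.0), 0.0) 130.22700531173132
[[1.0, 0.0, -0.0, 479.46], [-0.0, -0.97, -0.25, 71.79], [-0.0, 0.25, -0.97, 563.26], [0.0, 0.0, 0.0, 1.0]] [[359.766634106099, 0.0, 321.5382542156552], [0.0, 359.766634106099, 200.7437758752215], [0.0, 0.0, 1.0]]
```

View pics/cr.png

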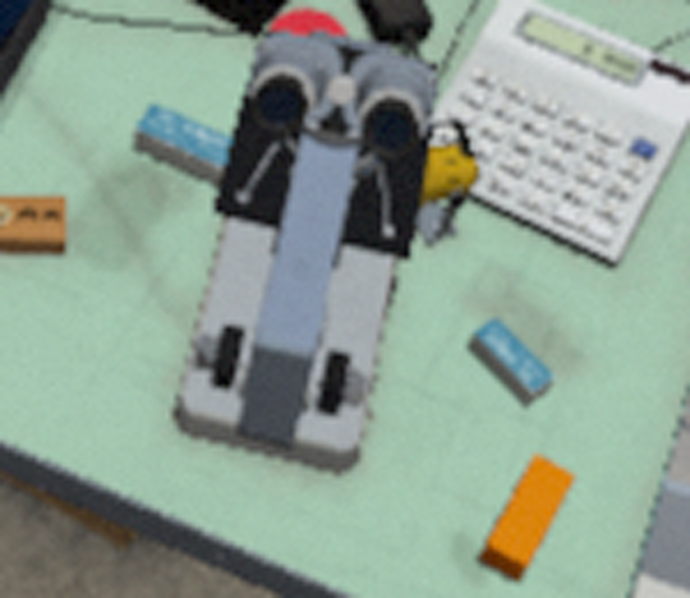

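View pics/w1.png

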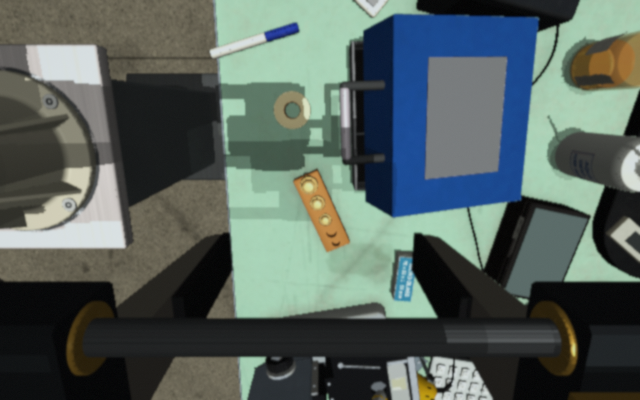

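The larger blue carton is the one at px (359,221), by the microscope. The other blue one measures only 60×25 mm, so it is a decoy. The wrist view shows the tray and hood, with the bar at column 346, rows 85–160. Next I'll measure the hood and rail poses.

```bash
cat > m1.py <<'E'
from h import *
def pca(q):
    c=q.mean(0); _,s,V=np.linalg.svd(q-c,full_matrices=False); return c,s/np.sqrt(len(q)),V
W=optics.get_image("wrist")
c=W["color"].astype(int); hsv=cv2.cvtColor(W["color"],cv2.COLOR_BGR2HSV)
blue=(hsv[...,0]>105)&(hsv[...,0]<122)&(hsv[...,1]>180)
w,u,v=world(W,blue); t=w[(w[:,0]>450)&(w[:,2]>80)&(w[:,1]>-80)]
# RANSAC top plane
rng=np.random.default_rng(0);best=None
for _ in range(300):
    p=t[rng.choice(len(t),3,0)];n=np.cross(p[1]-p[0],p[2]-p[0]);n/=np.linalg.norm(n)+1e-9
    k=abs((t-p[0])@n)<2
    if best is None or k.sum()>best.sum():best=k
cc,s,V=pca(t[best]);n=V[2]*np.sign(V[2][2]);print("top",cc.round(1),n.round(3),best.mean(),"tilt",np.arccos(n[2]),"az",np.arctan2(n[1],n[0]))
w,u,v=world(W); 
q=w[(u>335)&(u<358)&(v>90)&(v<155)&(w[:,2]>100)];cc,s,V=pca(q);print("bar",cc.round(1),s.round(1),V[0].round(3),len(q))
q=w[(w[:,0]>450)&(w[:,0]<760)&(w[:,1]>-90)&(w[:,1]<180)&(abs(w[:,2]-45)<4)];print("traytop",len(q),q.min(0).round(),q.max(0).round())
# carton
hs=(hsv[...,0]>90)&(hsv[...,0]<106)&(hsv[...,1]>90);w,u,v=world(W,hs);q=w[(abs(w[:,0]-605)<70)&(abs(w[:,1]+200)<80)&(w[:,2]>20)&(w[:,2]<32)]
print("carton",len(q),cv2.minAreaRect(q[:,:2].astype(np.float32)))
manip.move_l([480,225,420],speed=300)
W=optics.get_image("wrist");cv2.imwrite("pics/w2.png",W["color"])
w,u,v=world(W);b=(w[:,0]>350)&(w[:,0]<650)&(w[:,1]>190)&(w[:,1]<460)
q=w[b&(w[:,2]>4)&(w[:,2]<14)];print("foot",len(q),cv2.minAreaRect(q[:,:2].astype(np.float32)))
q=w[b&(w[:,2]>138)&(w[:,2]<180)]; 
for hn,(lo,hi) in dict(orange=(5,16),yellow=(22,34)).items():
    hsv=cv2.cvtColor(W["color"],cv2.COLOR_BGR2HSV);m=(hsv[...,0]>=lo)&(hsv[...,0]<=hi)&(hsv[...,1]>130)
    w2,_,_=world(W,m);k=w2[(w2[:,2]>130)&(w2[:,2]<175)&(w2[:,1]>180)];tp=k[k[:,2]>k[:,2].max()-6]
    print(hn,len(k),len(tp),k[:,2].max().round(1),cv2.minAreaRect(tp[:,:2].astype(np.float32)))
q=w[b&(w[:,2]>120)&(w[:,2]<142)];np.save("railpts.npy",q);print(len(q))
np.savez("w2.npz",depth=W["depth"],K=W["K"],T=W["world_from_camera"])
print(status.read_time_s())
E
python3 m1.py
```

```text
top [630.3  69.2 149.5] [0.287 0.013 0.958] 0.7769351092572404 tilt 0.2910473476569496 az 0.04391971830490183
bar [503.9  55.2 165.8] [19.7  3.2  1.5] [ 0.045 -0.999  0.001] 648
traytop 456 [451. -50.  41.] [541. 157.  47.]
carton 490 ((615.0390625, -202.27859497070312), (78.78131866455078, 28.465845108032227), 86.27023315429688)
foot 8532 ((496.05731201171875, 314.3563537597656), (198.62051391601562, 277.30364990234375), 74.11408233642578)
orange 51 26 160.8 ((553.7339477539062, 273.9889831542969), (9.126970291137695, 23.711475372314453), 72.39937591552734)
yellow 399 319 162.0 ((498.07232666015625, 324.35888671875), (15.947078704833984, 170.563232421875), 50.44432067871094)
3986
4.1417
```

View pics/w2.png

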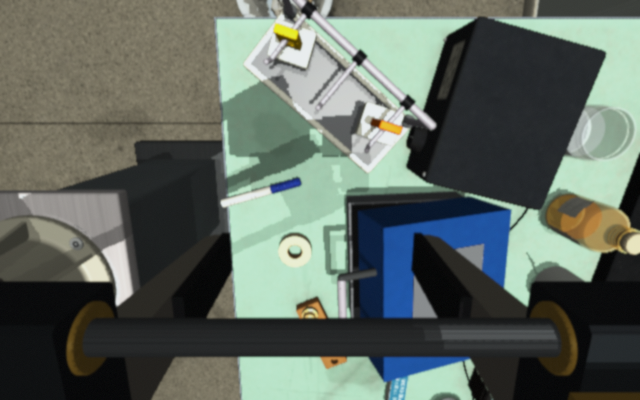

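The rail's bar runs from px (308,8) to (435,128), with its front facing the lower left. That puts yellow on hook 3 and orange on hook 1. The hood is at about 0.285 rad with yaw 0.045. Now I'll raise the hood by gripping its bar and following the arc.

```bash
cat >> h.py <<'E'
YAW=.045; TX=np.array([np.cos(YAW),np.sin(YAW),0]); TY=np.array([-np.sin(YAW),np.cos(YAW),0])
H=np.array([702.5,64.1,46.])
def barpos(t): return H-TX*(223*np.cos(t)-55*np.sin(t))+np.array([0,0,223*np.sin(t)+55*np.cos(t)])
def arc(ts,speed=120):
    q=down(np.pi/2+YAW)
    for t in ts:
        manip.move_l(barpos(t)+[0,0,6],q,speed=speed)
        f=status.read_wrist_force()
        print(round(t,2),np.round(f,1),round(status.read_finger_gap(),1))
        if np.linalg.norm(f)>60: print("STOP");break
E
cat > a1.py <<'E'
from h import *
q=down(np.pi/2+YAW); b=barpos(.285); print(b)
manip.move_ptp([b[0],b[1],270],q); grip(30)
print(manip.move_l([b[0],b[1],b[2]+6],speed=120,force_limit=15)); grip(0); print(status.read_finger_gap())
arc(np.linspace(.285,1.63,12)[1:])
grip(35); p=status.read_eef_pos(); manip.move_l([p[0],p[1],380],speed=250)
manip.move_ptp([480,10,440],down(np.pi/2))
W=optics.get_image("wrist");S=optics.get_image("scene")
cv2.imwrite("pics/w3.png",W["color"])
np.savez("w3.npz",depth=W["depth"],K=W["K"],world_from_camera=W["world_from_camera"],color=W["color"])
q=np.load("railpts.npy");print(status.read_time_s())
E
python3 a1.py
```

```text
[504.16010001  55.16867504 161.47950254]
False
9.866335312275066
0.41 [ 5.  -0.4 -3.7] 10.1
0.53 [ 1.1 -0.8 -1.7] 9.5
0.65 [-3.5 -1.3  5.2] 10.2
0.77 [-5.5 -0.7 11.7] 9.9
0.9 [-4.4 -1.2 12. ] 9.9
1.02 [-2.7 -1.5  9.4] 9.9
1.14 [ 0.8 -1.6  8.2] 9.9
1.26 [ 1.8 -1.6  5.3] 9.9
1.39 [ 2.3 -2.4  3.1] 10.8
1.51 [ 2.5 -1.8  3.2] 9.7
1.63 [ 1.8 -1.8  1.6] 10.2
14.1
```

View pics/w3.png

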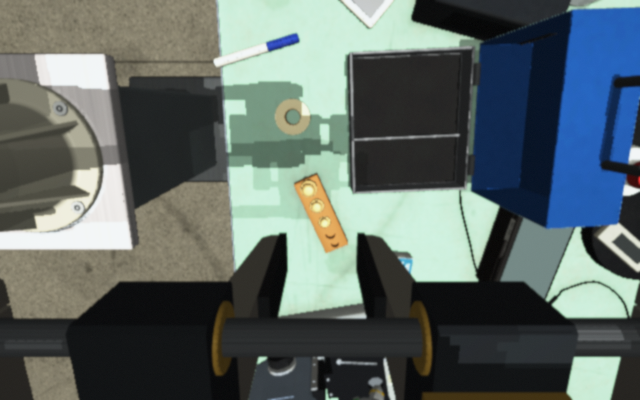

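The hood stands upright and the tray is open, with the rib at row ~136 and the tray rim at columns 349–472, rows 50–190. Next I'll fit the tray and the rail and carriers from a nearer view.

```bash
cat > m2.py <<'E'
from h import *
d=dict(np.load("w3.npz"));w,u,v=world(d)
b=(w[:,0]>490)&(w[:,0]<720)&(w[:,1]>-80)&(w[:,1]<190)
q=w[b&(w[:,2]>35)&(w[:,2]<52)&(w[:,0]<700)];r=cv2.minAreaRect(q[:,:2].astype(np.float32));print("rim",len(q),r)
f=w[b&(w[:,2]<9)&(w[:,2]>1)]
f=f[(abs((f-H)@TX+91.5)<84)&(abs((f-H)@TY)<110)]
l=np.c_[(f-H)@TX,(f-H)@TY];print("floor local(hinge est) pct",np.percentile(l,[0.5,1,99,99.5],axis=0).round(1).tolist())
rb=w[b&(w[:,2]>11)&(w[:,2]<22)];l=np.c_[(rb-H)@TX,(rb-H)@TY];l=l[(abs(l[:,1]+22)<12)&(abs(l[:,0]+91)<70)];print("rib y",len(l),np.median(l,0).round(1))
for s in(-1,1):
    k=q[np.sign((q-H)@TY)==s];l=(k-H)@TY;print("wall y",s,np.percentile(l,[2,50,98]).round(1))
# rail close view
manip.move_ptp([470,270,420],down(np.pi/2))
W=optics.get_image("wrist");cv2.imwrite("pics/w4.png",W["color"])
w,u,v=world(W);b=(w[:,0]>350)&(w[:,0]<650)&(w[:,1]>210)&(w[:,1]<480)
z=w[b&(w[:,2]>122)&(w[:,2]<140)]
rng=np.random.default_rng(1);best=None
for _ in range(500):
    p=z[rng.choice(len(z),2,0)][:,:2];n=p[1]-p[0];n=np.array([-n[1],n[0]])/(np.linalg.norm(n)+1e-9)
    k=abs((z[:,:2]-p[0])@n)<4
    if best is None or k.sum()>best.sum():best=k
c=z[best].mean(0);_,_,V=np.linalg.svd(z[best][:,:2]-c[:2],full_matrices=False);ry=V[0]*np.sign(V[0][1]);print("bar",c.round(1),ry.round(3),best.sum())
rx=np.array([ry[1],-ry[0]]);print("rail yaw",np.arctan2(rx[1],rx[0]))
l=(z[best][:,:2]-c[:2])@ry;print("bar extents",l.min(),l.max())
hsv=cv2.cvtColor(W["color"],cv2.COLOR_BGR2HSV)
for hn,(lo,hi) in dict(orange=(5,17),yellow=(22,34)).items():
    m=(hsv[...,0]>=lo)&(hsv[...,0]<=hi)&(hsv[...,1]>130);m=cv2.morphologyEx(m.astype(np.uint8),cv2.MORPH_OPEN,np.ones((2,2)))>0
    k,_,_=world(W,m);k=k[(k[:,2]>130)&(k[:,2]<175)&(k[:,1]>220)];tp=k[k[:,2]>156]
    r=cv2.minAreaRect(tp[:,:2].astype(np.float32));print(hn,len(tp),k[:,2].max().round(1),r,"rel bar x,y",((np.array(r[0])-c[:2])@rx).round(1),((np.array(r[0])-c[:2])@ry).round(1))
# hooks: elevated points in front of bar
o=(w[b&(w[:,2]>120)&(w[:,2]<150)][:,:2]-c[:2]);o=np.c_[o@rx,o@ry];o=o[(o[:,0]<-12)&(o[:,0]>-85)]
h,e=np.histogram(o[:,1],bins=np.arange(-130,131,5));print(list(zip(e[h>8],h[h>8])))
m=o[(o[:,0]>-70)&(abs(o[:,1])<200)];print("min x",np.percentile(o[:,0],2))
E
python3 m2.py
```

```text
rim 2162 ((613.036865234375, 71.52628326416016), (182.73231506347656, 232.8437042236328), 2.5069150924682617)
floor local(hinge est) pct [[-172.1, -100.6], [-171.4, -99.8], [-8.4, 96.4], [-8.0, 97.2]]
rib y 186 [-91.5 -23.4]
wall y -1 [-104.1  -89.7   -3.7]
wall y 1 [  4.9  89.6 125. ]
bar [515.8 353.  133.4] [-0.757  0.653] 1519
rail yaw 0.858969994223751
bar extents -175.5298850210432 113.14850731101072
orange 46 162.4 ((551.812255859375, 278.08270263671875), (19.567081451416016, 9.095705032348633), 11.800573348999023) rel bar x,y -33.2 -76.2
yellow 246 162.1 ((500.20458984375, 323.47686767578125), (14.380908966064453, 172.1660614013672), 50.771728515625) rel bar x,y -32.5 -7.5Traceback (most recent call last):
  File "m2.py", line 31, in <module>
    h,e=np.histogram(o[:,1],bins=np.arange(-130,131,5));print(list(zip(e[h>8],h[h>8])))
                                                                       ~^^^^^
IndexError: boolean index did not match indexed array along axis 0; size of axis is 53 but size of corresponding boolean axis is 52
```

View pics/w4.png

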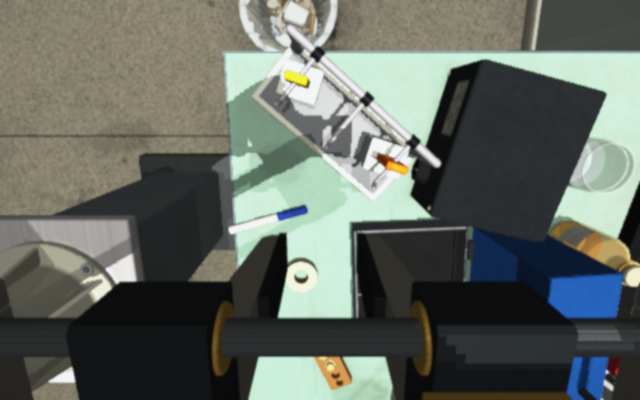

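The tray fit agrees to within 1.5 mm. In the wrist view the yellow tab is at (297,79) and the orange at (397,163), both turned somewhat on their hooks. A black box stands by the rail's right end. I'll refine the tabs and check the box height.

```bash
sed -i 's/702.5,64.1,46/702.4,62.6,46/' h.py
cat > m3.py <<'E'
from h import *
def tabs(W,c=None):
    hsv=cv2.cvtColor(W["color"],cv2.COLOR_BGR2HSV);out={}
    for hn,(lo,hi),g in(("orange",(4,18),(553,277)),("yellow",(20,36),(437,375))):
        m=(hsv[...,0]>=lo)&(hsv[...,0]<=hi)&(hsv[...,1]>120)
        k,u,v=world(W,m);s=(k[:,2]>152)&(np.hypot(k[:,0]-g[0],k[:,1]-g[1])<35);k=k[s]
        r=cv2.minAreaRect(k[:,:2].astype(np.float32));V=np.linalg.svd(k[:,:2]-k[:,:2].mean(0),full_matrices=False)
        a=np.arctan2(V[2][0][1],V[2][0][0])%np.pi
        out[hn]=(np.array(r[0]),a);print(hn,len(k),np.round(r[0],1),np.round(r[1],1),round(r[2],1),"pca deg",np.degrees(a).round(1),k.mean(0).round(1),np.sqrt((V[1]**2/len(k))).round(1))
    return out
if __name__=="__main__":
    for p in([470,250,400],[400,260,330]):
        manip.move_l(p,speed=250);W=optics.get_image("wrist");tabs(W)
    w,u,v=world(W)
    q=w[(w[:,0]>585)&(w[:,0]<760)&(w[:,1]>180)&(w[:,1]<400)&(w[:,2]>60)]
    if len(q):print("box",q.min(0).round(),q.max(0).round(),np.percentile(q[:,2],[50,95]))
    S=dict(np.load("s.npz"));w,u,v=world(S);q=w[(w[:,0]>575)&(w[:,0]<760)&(w[:,1]>190)&(w[:,1]<400)&(w[:,2]>60)];print("box",len(q),q.min(0).round(),q.max(0).round(),np.percentile(q[:,2],[50,95]))
    t=q[q[:,2]>np.percentile(q[:,2],50)-15];print(cv2.boxPoints(cv2.minAreaRect(t[:,:2].astype(np.float32))).round())
    hk,_,_=world(W);b=hk[(hk[:,2]>124)&(hk[:,2]<150)&(hk[:,0]>380)&(hk[:,0]<620)&(hk[:,1]>215)]
    rx=np.array([np.cos(.859),np.sin(.859)]);ry=np.array([-rx[1],rx[0]]);l=np.c_[(b[:,:2]-[515.8,353])@rx,(b[:,:2]-[515.8,353])@ry]
    l=l[(l[:,0]<-12)&(l[:,0]>-80)];h,e=np.histogram(l[:,1],bins=np.arange(-130,131,5));print([(int(x),int(n)) for x,n in zip(e,h) if n>8])
    m=l[abs(l[:,1])<15]
    if len(m): print("mid hook y",np.median(m[:,1]),"x",np.percentile(m[:,0],[1,99]),"slope",np.polyfit(m[:,0],m[:,1],1))
E
python3 m3.py
```

```text
orange 57 [553.6 274.5] [ 9.7 23.7] 73.0 pca deg 168.3 [549.7 276.8 158.1] [7.3 3.5]
yellow 253 [441.6 371.1] [ 9.3 24.8] 72.4 pca deg 161.9 [441.7 370.7 159.3] [7.1 2.7]
orange 175 [554.6 274. ] [ 9.7 26.2] 72.1 pca deg 162.6 [552.4 274.8 158.4] [8.8 3.5]
yellow 398 [440.9 371.5] [ 9.6 25.3] 72.3 pca deg 162.9 [440.6 371.  159.1] [7.1 2.8]
box [585. 180.  60.] [740. 396. 136.] [119.63022078 121.28270489]
box 1240 [576. 190.  60.] [760. 395. 136.] [118.39169768 123.37835381]
[[575. 191.]
 [759. 190.]
 [760. 395.]
 [576. 395.]]
[(-85, 173), (-80, 173), (-75, 45), (-70, 84), (-10, 269), (-5, 169), (55, 22), (60, 16), (65, 273), (70, 113), (75, 25)]
mid hook y -5.636532466230534 x [-72.52507739 -12.53799434] slope [-4.90149622e-03 -5.99127720e+00]
```

```bash
cat > c.py <<'E'
from h import *
import sys
RX=np.array([np.cos(.859),np.sin(.859),0]); C=H-91.5*TX-[0,0,42]
def tray(x,y,z): return C+TX*x+TY*y+[0,0,z]   # z above tray floor
def gap(s): print(s,round(status.read_finger_gap(),1),np.round(status.read_wrist_force(),1),round(status.read_time_s(),1))
def fetch(x,y,a=-17.7):
    q=down(np.radians(a+90)); qr=down(.859)
    manip.move_ptp([x,y,260],q); grip(50)
    if manip.move_l([x,y,157],speed=120,force_limit=12): gap("HIT"); return False
    grip(0); gap("grip")
    manip.move_l([x,y,173],speed=60); gap("lift")
    manip.move_l([x,y,173],qr,speed=60); gap("turn")
    p=np.array([x,y,173])-RX*80
    if manip.move_l(p,speed=90,force_limit=12): gap("STUCK"); return False
    grip(0); gap("out")
    manip.move_l([p[0],p[1],275],speed=180); gap("up"); return status.read_finger_gap()>20
def put(tx,ty):
    qt=down(YAW)
    g=tray(tx,ty,0)
    manip.move_l([g[0],g[1],275],qt,speed=200); gap("over"); 
    if status.read_finger_gap()<20: return
    manip.move_l([g[0],g[1],118],speed=120)
    print(manip.move_l([g[0],g[1],99],speed=25,force_limit=4),status.read_eef_pos()); gap("down")
    grip(50); gap("open"); manip.move_l([g[0],g[1],230],speed=200)
E
python3 - <<'E'
from c import *
if fetch(554.5,274.2): put(32,64)
manip.move_l([480,60,400],down(np.pi/2),speed=300)
W=optics.get_image("wrist");cv2.imwrite("pics/w5.png",W["color"])
E
```

```text
grip 26.0 [-0.2  0.1  2.1] 18.7
lift 25.4 [ 0.2  0.4 -1.1] 19.1
turn 25.6 [ 0.6  0.3 -0.5] 19.7
out 25.4 [-0.5 -0.5 -1.8] 20.9
up 25.3 [-0.4 -1.  -1.3] 21.6
over 25.8 [-0.6 -0.  -1.6] 22.6
True [640.1817961 123.8885579 104.4629978]
down 25.7 [ 0.8 -0.1  3.1] 24.6
open 49.8 [0.2 0.1 0.2] 25.2
```

View pics/w5.png

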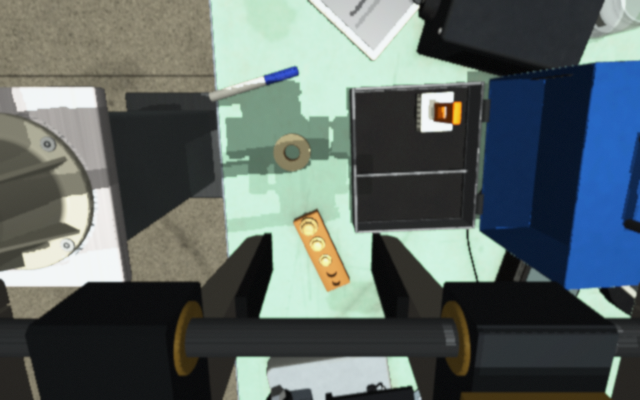

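The orange carrier stands upright in the tray at px (440,112). Next is the yellow one.

Run:
```python
from c import *
if fetch(441,371.3): put(-32,64)
manip.move_ptp([560,-120,330],down(np.pi/2))
W=optics.get_image("wrist");cv2.imwrite("pics/w6.png",W["color"])
hsv=cv2.cvtColor(W["color"],cv2.COLOR_BGR2HSV)
hs=(hsv[...,0]>90)&(hsv[...,0]<106)&(hsv[...,1]>80);w,u,v=world(W,hs)
q=w[(abs(w[:,0]-605)<120)&(w[:,1]<-60)&(w[:,1]>-330)&(w[:,2]>18)&(w[:,2]<34)]
print("carton",len(q),cv2.minAreaRect(q[:,:2].astype(np.float32)),q[:,2].max())
```

```text
grip 25.5 [-0.1  0.3  3.4] 30.7
lift 25.7 [ 0.3 -1.  -0.5] 31.1
turn 25.5 [ 0.7  0.3 -0.9] 31.6
out 25.5 [-0.8 -0.1 -1.2] 32.9
up 26.1 [-0.1  0.4 -1.1] 33.6
over 25.6 [-0.5 -0.5 -0.7] 35.1
True [576.19732408 120.87254972 104.4361978 ]
down 25.7 [ 0.4 -0.4  2.2] 37.1
open 50.2 [ 0.  -0.2 -0.2] 37.6
carton 893 ((643.0686645507812, -174.04122924804688), (74.84963989257812, 28.80716323852539), 86.22235870361328) 27.540475555774435
```

View pics/w6.png

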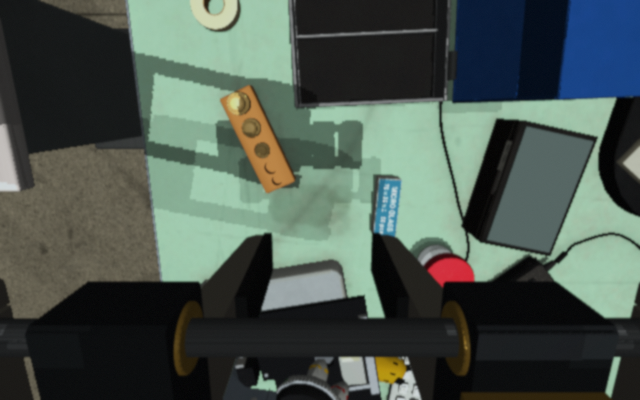

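The carton has been knocked to about (643,-174), px (387,205), partly behind a finger. I'll re-measure from directly above and then grasp it.

Run:
```python
from c import *
manip.move_l([643,-140,300],speed=200)
W=optics.get_image("wrist");cv2.imwrite("pics/w7.png",W["color"])
hsv=cv2.cvtColor(W["color"],cv2.COLOR_BGR2HSV)
hs=(hsv[...,0]>90)&(hsv[...,0]<106)&(hsv[...,1]>80);w,u,v=world(W,hs)
q=w[(abs(w[:,0]-643)<60)&(w[:,1]<-60)&(w[:,1]>-330)&(w[:,2]>18)&(w[:,2]<34)]
r=cv2.minAreaRect(q[:,:2].astype(np.float32));print(len(q),r,q[:,2].max())
(x,y),(a,b),t=r; ang=t if a>b else t+90
ang=(ang)%180; print("long",ang)
if 70<max(a,b)<86 and 60<ang<120:
    manip.move_l([x,y,150],down(np.radians(ang)),speed=200); grip(60)
    z=14+25  # fingertips 14 mm over the bench
    print(manip.move_l([x,y,z],speed=90,force_limit=10)); grip(0); gap("grip")
    manip.move_l([x,y,150],speed=120); gap("up"); grip(0)
    W=optics.get_image("wrist");cv2.imwrite("pics/w7.png",W["color"])
```

```text
1105 ((642.9447631835938, -176.43310546875), (77.4469223022461, 28.523332595825195), 86.2123794555664) 27.562433365478682
long 86.2123794555664
False
grip 30.0 [-0.3 -0.6  0.6] 44.0
up 29.8 [-0.1 -0.5 -0.9] 45.1
```

View pics/w7.png

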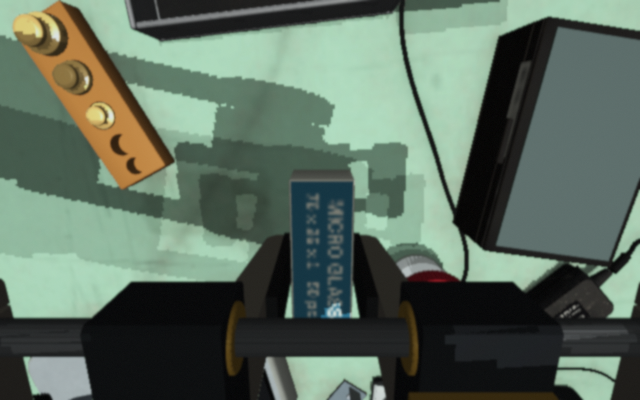

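Run:
```python
from c import *
g=tray(0,-59,0)
manip.move_l([g[0],g[1]-40,170],down(YAW),speed=150); gap("over"); grip(0)
manip.move_l([g[0],g[1],120],speed=150); gap("above")
if status.read_finger_gap()>25:
    manip.move_l([g[0],g[1],55],speed=80)
    print(manip.move_l([g[0],g[1],40],speed=20,force_limit=4),status.read_eef_pos()); gap("down")
    grip(44); gap("open"); manip.move_l([g[0],g[1],200],speed=150)
manip.move_l([480,10,380],down(np.pi/2),speed=300)
W=optics.get_image("wrist");cv2.imwrite("pics/w8.png",W["color"])
w,u,v=world(W);l=np.c_[(w-C)@TX,(w-C)@TY,w[:,2]]
k=l[(abs(l[:,0])<80)&(l[:,1]<-26)&(l[:,1]>-96)&(l[:,2]>20)&(l[:,2]<60)];print("carton",len(k),cv2.minAreaRect(k[:,:2].astype(np.float32)),np.median(k[:,2]))
k=l[(abs(l[:,0])<80)&(l[:,1]>10)&(l[:,1]<96)&(l[:,2]>95)];print("tabs",len(k),k.min(0).round(),k.max(0).round())
```

```text
over 29.5 [ 0.5 -0.7 -1.1] 47.0
above 29.5 [-0.1 -0.1 -0. ] 47.8
True [ 6.13584381e+02 -4.31275183e-01  4.31069003e+01]
down 29.8 [-0.3  0.2  5.1] 49.3
open 44.1 [-0.1  0.4  0.6] 49.8
carton 1294 ((-1.3188285827636719, -57.56227111816406), (30.07736587524414, 80.83026123046875), 89.74452209472656) 28.92674566961287
tabs 575 [-39.  52.  95.] [ 35.  78. 109.]
```

View pics/w8.png

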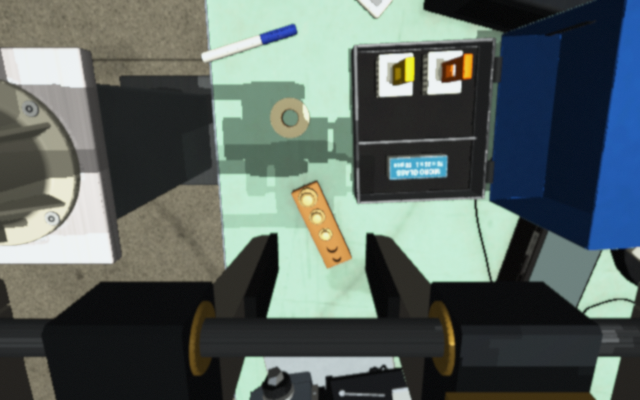

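All three items are placed: both carriers are upright on the +y side at px (395,74) and (448,72), and the carton lies flat at (418,167). Now I'll close the hood.

Run:
```python
from c import *
b=barpos(1.63)
manip.move_ptp([b[0],b[1],380],down(np.pi/2+YAW)); grip(30)
print(manip.move_l([b[0],b[1],b[2]+6],speed=120,force_limit=12)); grip(0); gap("grip")
if 5<status.read_finger_gap()<16:
    arc(np.linspace(1.63,0,15)[1:])
    p=np.array(status.read_eef_pos()); print(manip.move_l(p-[0,0,5],speed=20,force_limit=15)); gap("press")
    grip(30); gap("open"); p=np.array(status.read_eef_pos()); manip.move_l(p+[0,0,130],speed=150)
    manip.move_ptp([440,10,420],down(np.pi/2))
    W=optics.get_image("wrist");S=optics.get_image("scene")
    cv2.imwrite("pics/w9.png",np.vstack([W["color"][:240],S["color"][120:340]]))
    w,u,v=world(W);q=w[(u>0)&(w[:,2]>90)&(w[:,2]<112)&(abs(w[:,0]-480)<25)&(abs(w[:,1]-52)<45)];print("bar top",np.median(q,0) if len(q) else None)
    l=np.c_[(w-C)@TX,(w-C)@TY,w[:,2]];t=l[(abs(l[:,0])<75)&(abs(l[:,1])<90)];A=np.c_[t[:,:2],np.ones(len(t))];print("plane",np.linalg.lstsq(A,t[:,2],rcond=None)[0])
```

```text
False
grip 10.0 [-0.4  0.2  2.7] 55.7
1.51 [0.4 0.5 5.3] 9.8
1.4 [-0.1  0.7  8.2] 9.7
1.28 [-1.4  2.3  6.4] 10.1
1.16 [-2.   2.6  4.7] 9.8
1.05 [-1.5  4.   1.8] 10.2
0.93 [-0.5  4.5 -2.7] 10.1
0.82 [ 0.3  4.5 -4. ] 10.3
0.7 [ 1.1  5.1 -4.8] 9.6
0.58 [ 1.1  5.  -4.3] 10.4
0.47 [ 1.7  4.1 -3.9] 10.1
0.35 [ 1.8  4.4 -4.3] 10.0
0.23 [ 2.4  4.3 -3.3] 10.0
0.12 [ 3.4  3.7 -3. ] 9.8
0.0 [ 5.1  3.1 -4.6] 9.9
True
press 9.6 [-1.7  0.4  9.5] 61.2
open 29.8 [ 0.5 -0.1 -0.3] 61.6
bar top [480.92575683  56.20334714 104.21934704]
plane [ 2.46223295e-04 -4.04267780e-04  1.25208878e+02]
```

View pics/w9.png

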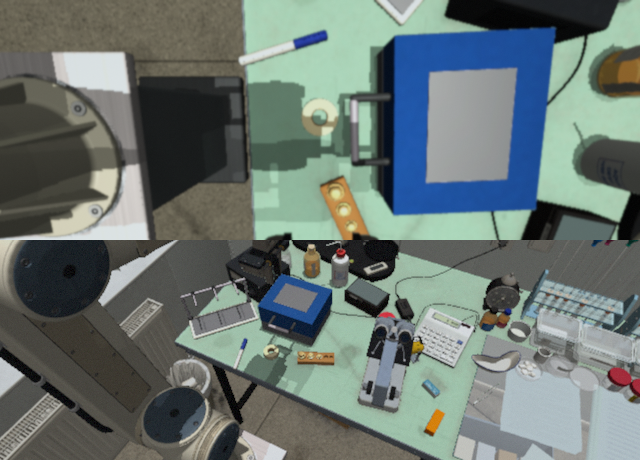

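The hood is fully down: its top plane is level at z ≈ 125 mm, and the bar sits at its folded height. The rail is empty and the bystanders are where they were.

```bash
python3 -c "
from h import *
print(workorder.finish_job(), status.read_time_s())"
```

```text
the job is handed in; nothing more can be done
the job is handed in; nothing more can be done
```

The staining kit is packed and the job is handed in: both slide carriers that were present (orange and yellow) stand upright in the tray, the carton lies flat beside them, and the hood is folded fully down, with the other things left where they were.

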